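# Unpack cleaned vacuum fittings into the bench drawer

## Task

The cleaned vacuum fittings are in the white lidded tub: squeeze the two black tabs of its lid towards each other, lift the lid off and lay it aside, then put every fitting from the tub into the top drawer of the wooden cabinet, the straight nipples in the left-hand compartment and the tapered reducers in the right-hand one (left and right as seen from the robot). Afterwards put the lid back on the empty tub the same way, so that both tabs have snapped back out and hold it, and push the drawer fully shut. Leave everything else on the bench as it stands.

Things in the scene. Friction and masses are not known exactly. Their poses are not given: they have to be found in the camera images.
- tub: white open plastic tub, fixed, 154 (x) x 184 (y) x 64 mm high, walls and floor 4 mm; origin at the centre of its underside, z up. A step 20 mm wide, 8 mm high runs round its floor; 3 or 4 fittings stand in the sunken middle. Mid front and back rim a catch strip (34 mm long, 4 mm thick, flush with the rim) reaches 7 mm inwards; the lid's teeth hook under it. Left or right of the robot.
- lid: grey lid of the tub, a plate 154 x 184 x 4 mm, about 240 g; origin at the centre of the plate's underside, x and y along the tub's (either way round will do), z up. On the tub its origin is 64 mm above the tub's. Ribs and teeth reach 10 mm below the plate, so lying on the bench its origin is 10 mm up. It carries the two thumb tabs in its middle.
- lid_grip (a point): point midway between the lid's two thumb tabs, 25 mm above the plate's underside; same axes as the lid. The tabs stand upright on the -x and +x side, 36 mm wide (y), tops 40 mm above the underside, outer faces 56 mm apart at rest, 40 mm fully squeezed; a fixed block (26 mm in x) is between; a flat latch bar runs outwards from each, its top 8.5 mm above the underside.
- tab_front (a joint): travel of the thumb tab on the lid's -x side, m: 0 = sprung out (latched when on the tub), 0.008 = fully pressed in towards the middle. Spring 3 N at 0, 7 N at 0.008. From about 0.005 on its tooth is free of the catch strip.
- tab_back (a joint): the same for the thumb tab on the lid's +x side, pressed in the opposite direction.
- nipple1: bright steel straight vacuum nipple: 28 mm tube with an equal 40 mm flange, 4.5 mm thick, at each end, 48 mm long, about 130 g. Origin at its centre, z along its axis. If present it stands on end in the tub at the start.
- nipple2: another straight nipple, as nipple1.
- reducer1: bright steel tapered vacuum reducer: 40 mm flange at the low end, 30 mm flange at the other (each 4.5 mm thick), 40 mm long, neck 29 mm narrowing to 21 mm, about 90 g. Origin at its centre, z along its axis towards the small flange. If present it stands on its large flange in the tub at the start.
- reducer2: another tapered reducer, as reducer1.
- cabinet: small dark wooden cabinet, fixed, 260 wide (y) x 260 deep x 165 mm high, face towards the robot; origin on the bench 75 mm in front of the middle of its face, x into the cabinet, y to the robot's left. Only the wide top drawer opens; the two small fronts below do not. Stands left or right of the robot.
- drawer (a joint): how far the top drawer is pulled out towards the robot (along the cabinet's -x), m: 0 shut, 0.15 fully out; it takes about 2 N.
- drawer_handle (a point): middle of the drawer's steel bar handle: round bar 11 mm thick, 100 mm long along y, its centre 35 mm in front of the drawer's front and 22 mm below the cabinet's top; moves with the drawer. The front is 14 mm thick, its top 10 mm above the bar's centre.
- drawer_floor (a point): point on the drawer's inner floor at the middle of the inner face of its front; moves with it, axes as the cabinet's. The inside runs from here 220 mm along +x (fully out, the first 136 mm lie in front of the cabinet, open from above) and 107 mm to each side; walls 50 mm high. A 5 mm divider along x at y = 0, 46 mm high, parts the left compartment (+y) from the right (-y).
- tube: aluminium tube 40 mm across, 120 mm tall, standing; not part of the job; to be left where it is.
- tape: black roll of tape, 68 mm across, 19 mm high; not part of the job; to be left where it is.
- wipes: white and green carton of wipes, 115 x 120 x 85 mm; not part of the job; to be left where it is.
- cup: black pot with a yellow band, 44 mm across, 62 mm tall; not part of the job; to be left where it is.
- clamp: aluminium ring clamp, 56 mm across with a lug at its +x side, 16 mm high; not part of the job; to be left where it is.
- driver: screwdriver, 140 mm long, lying between the tub and the cabinet; not part of the job; to be left where it is.
There are look-alikes about, which are no part of the job. Leave any purple or yellow look-alike of the lid alone.

How it is judged:
On the way, in this order (a step that is already met when the one before it is completed fails the run):
1. the lid is unlatched and lifted clear of the tub ((z of lid in the frame of tub above 0.1 m or horizontal distance between lid and tub above 0.12 m)), for 0.2 s.
2. every fitting is in its compartment of the drawer (x of nipple1 in the frame of drawer_floor between 0 and 0.222 m and z of nipple1 in the frame of drawer_floor between 0 and 0.05 m and y of nipple1 in the frame of drawer_floor between 0.003 and 0.112 m and linear speed of each of nipple1, nipple2, reducer1, reducer2 below 0.03 m/s and x of nipple2 in the frame of drawer_floor between 0 and 0.222 m and z of nipple2 in the frame of drawer_floor between 0 and 0.05 m and y of nipple2 in the frame of drawer_floor between 0.003 and 0.112 m and x of reducer1 in the frame of drawer_floor between 0 and 0.222 m and z of reducer1 in the frame of drawer_floor between 0 and 0.05 m and y of reducer1 in the frame of drawer_floor between -0.112 and -0.003 m and x of reducer2 in the frame of drawer_floor between 0 and 0.222 m and z of reducer2 in the frame of drawer_floor between 0 and 0.05 m and y of reducer2 in the frame of drawer_floor between -0.112 and -0.003 m), for 0.2 s.
At the end, for the whole second after the job is handed in: Fittings at rest in the drawer, nipples in its left and reducers in its right compartment; lid on the tub (within 6 mm and 0.06 rad, down within 3.5 mm) with both tabs sprung out to within 3 mm; drawer shut to within 6 mm (all of step 2 and horizontal distance between lid and tub below 0.006 m and z of lid in the frame of tub between 0.061 and 0.0675 m and angle between lid's own z axis and vertical below 0.03 rad and angle between the x axis of lid and the x axis of tub, either way round below 0.06 rad and value of joint each of tab_front, tab_back below 0.003 m and linear speed of lid below 0.03 m/s and value of joint drawer below 0.006 m); the robot touches nothing.
It fails at once if something else on the bench is shifted by more than 40 mm (distance of any of tube, tape, wipes, cup, clamp, driver from where it was at the start of the episode above 0.04 m).
It fails at once if the tube, pot or carton is tipped over (angle between any of tube, cup, wipes's own z axis and vertical above 0.7 rad).
Of nipple1, nipple2, reducer1, reducer2 only 3 to 4 are there at a start; the rules pass over those that are not, and their reading is None.
At some moment in a run one of nipple1, nipple2, reducer1, reducer2, lid may be knocked a few centimetres aside while the robot is not near it.
Once in a run the grip may slacken for a moment while it holds something.
It also fails if it takes over 210 s, if anything falls off the work surface, if the arm or the gripper's body presses on something with over 40 N, if the wrist force passes 120 N, or if a joint passes its speed limit or range.

## Robot

A 6-joint arm with a two-finger parallel gripper is mounted at the origin on the work surface. World frame = base frame: x ahead of the robot, y to its left, z up, the work surface at z = 0. Lengths are in m, angles in rad, forces in N, time in s.
With the tool pointing down it reaches from about 0.225 to 0.725 m from the base axis. Payload 3.1 kg.
Tool frame: the origin (TCP) lies on the centre line of the jaws, within the pads' length; the fingertips stand 19 mm ahead of it and the grasp point (between the pads) is the TCP; z points along the fingers, y is the line along which they close (so a half turn about z gives the same grasp; the last joint's range is limited). The gripper opens to 85 mm and grips with 20 to 120 N. Pads are 22 mm wide; open, the fingers measure 114 mm over their backs; the gripper's body (76 mm by 85 mm) begins 54 mm behind the grasp point. The pads swing forward as they close: fully open they stand 13 mm farther back than shut.
Start: joints at [1.111, 0.048, 0.099, 1.622, 0, 1.443], TCP at [0.171, 0.496, 0.25] pointing down, gripper open.
Joint ranges: [-2.91, 2.91], [-0.99, 1.94], [-1.21, 1.42], [-2.12, 2.29], [-1.49, 1.47], [-3.14, 3.14]. Speed limits (rad/s): [2.79, 2.79, 3.14, 3.14, 3.14, 3.14].

## Interface

Orientations are given as [roll, pitch, yaw] about the fixed x, y, z axes, in that order (R = Rz(yaw) Ry(pitch) Rx(roll)).
In Python, from rig import robot gives the robot as it stands.
- The arm moves only by the shell command python3 -m handwheel 'ROWS' [FORCE]. ROWS is text: rows parted by semicolons, each of 5 numbers parted by spaces: the shift along the tool's x, y, z in cm, then the turn about the tool's z in rad, then the opening in per cent of the stroke, from 0 (shut) to 100 (fully open). A call has 1 to 10 rows; each row is the pose to reach, as a shift and turn from the pose commanded when the call began, along the tool's axes at that moment; what a row does not reach only later rows make up. A row lasts 1/10 s, in which the tool goes at most 50 mm and 8.59 degrees, less where a joint would pass 70% of its speed; a pose out of reach is approached as far as the arm can. A call with a gripper value outside its range is refused whole. The fingers move at their own pace and stop on an object; FORCE is the grip in N (left out, the last holds). Time passes only in rows, so rows that repeat a pose let the fingers close. It gives the time, the measured TCP pose, the force, the opening and the grip force at its end, in the units of the state.
- robot.get_obs(): the state, without advancing time (a new reading comes with each control period).
- robot.get_image(name): name is "scene" or "top" or "wrist"; returns a dict with "frame" (480x640x3 uint8, red, green, blue), "range_z" (480x640 float32, m along the optical axis (not along the pixel's ray), 0 where there is no reading), "fx", "fy", "cx", "cy" (pixels), "extrinsics" (4x4, takes a point from camera to world coordinates); the wrist camera has in their place "tool_from_camera" (4x4, takes a point from camera to tool coordinates, whose origin is the TCP and whose axes are the flange's). Camera axes: x right, y down, z forward; pixel columns grow to the right and rows downward; lengths in m; the calibration is good to about 2 mm. A picture is of the moment at which its call begins: read the wrist's pose just before it.
- robot.finish_job(): hands the job in; it is judged then, once.
The state is a dict: "time_s": time; "qpos": joint angles; "joint_velocities": joint speeds; "tau": joint torques, N m; "ee_pos": TCP position; "eef_rot": TCP orientation; "ft_force": force on the tool from outside, world axes, zero at the start; "torque": the same for the moment, N m; "opening": finger opening in m; "grasp_force": force on a finger pad.
Only numpy, scipy, OpenCV 4.12 (cv2) and the standard library are available. Lean on these libraries where they do the work, as an engineer would, in place of code of your own. Each camera call takes 0.05 s, during which the arm holds its last target. There are 200 camera calls.

## Working session

There is one attempt and no reset: what is moved stays moved. The work goes in short steps, Python scripts to look and compute and a shell command to move; the robot and the scene stay as the last step left them, time stands still between calls to the robot, and variables do not carry over. Pictures are saved under pics/ and viewed, at most 14 in all, crops included, and the job is handed in when it is done.

```bash
ls; mkdir -p pics
cat > h.py <<'E'
import numpy as np, cv2
from rig import robot
from scipy.spatial.transform import Rotation as R
def T():
    o=robot.get_obs(); M=np.eye(4); M[:3,:3]=R.from_euler('xyz',o['eef_rot']).as_matrix(); M[:3,3]=o['ee_pos']; return M
def shot(n,f=None):
    M=T(); im=robot.get_image(n)
    im['E']=M@im['tool_from_camera'] if n=='wrist' else im['extrinsics']
    if f: cv2.imwrite('pics/'+f,im['frame'][:,:,::-1])
    return im
def cloud(im):
    z=im['range_z']; v,u=np.mgrid[:480,:640]
    P=np.stack([(u-im['cx'])/im['fx']*z,(v-im['cy'])/im['fy']*z,z,np.ones_like(z)],-1)@im['E'].T
    P=P[...,:3]; P[z==0]=np.nan; return P
def ray(im,u,v,h):
    d=im['E'][:3,:3]@[(u-im['cx'])/im['fx'],(v-im['cy'])/im['fy'],1]; o=im['E'][:3,3]
    return o+d*(h-o[2])/d[2]
def rel(p,yaw=None):
    """shift in tool axes, cm, of world point p"""
    M=T(); return np.round(M[:3,:3].T@(np.array(p)-M[:3,3])*100,2)
E
python3 - <<'E'
from h import *
import pickle
d={}
for n in ('top','scene'):
    im=shot(n,n+'0.png'); im['P']=cloud(im); d[n]=im
pickle.dump(d,open('d.pkl','wb'))
o=robot.get_obs(); print(o)
E
```

```text
pics
{'time_s': 0.1, 'qpos': array([ 1.11120215e+00,  4.86713650e-02,  9.77278710e-02,  1.62197259e+00,
       -2.92699111e-06,  1.44300853e+00]), 'joint_velocities': array([-7.35879639e-04,  1.04834247e-03,  2.86330323e-03,  3.23595595e-04,
       -7.74153088e-04,  2.53133465e-05]), 'tau': array([ 3.14661665e-03, -3.39851511e+01,  3.20935786e+01,  1.57953735e-02,
       -1.10611204e-04,  3.63893747e-06]), 'ee_pos': array([0.17079846, 0.49590172, 0.24922356]), 'eef_rot': array([-3.13948981e+00, -2.67239147e-04,  2.80978599e+00]), 'ft_force': array([-0.26578311,  1.04601535, -0.2346373 ]), 'torque': array([-0.01684994,  0.00628193, -0.04637084]), 'grasp_force': 0.0, 'opening': 0.0852098848754764}
```

View pics/top0.png

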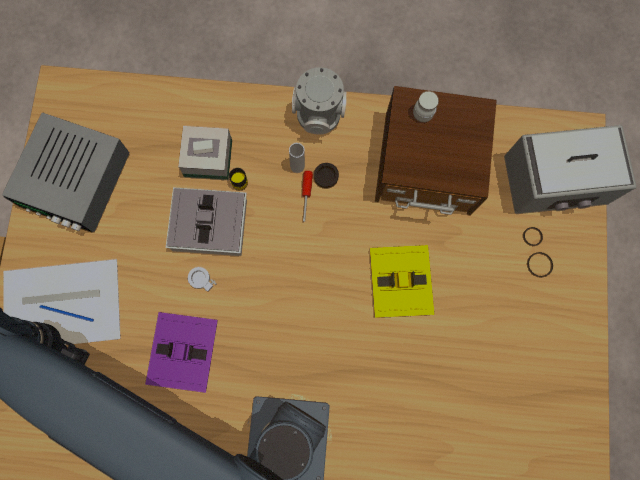

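View pics/scene0.png

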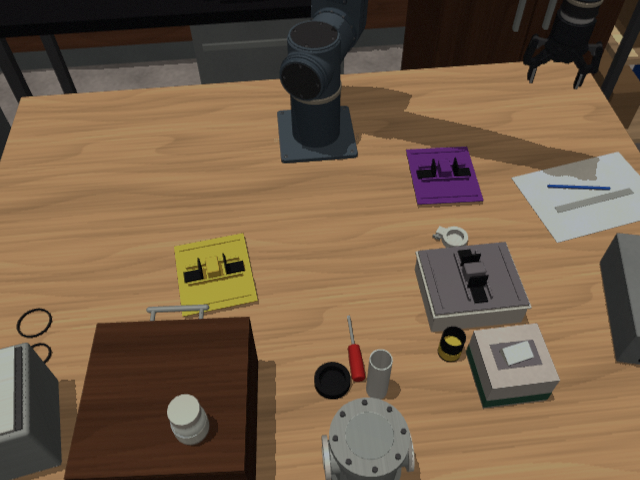

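The top view shows the grey lid on the white tub at (206,221), the cabinet with its bar handle at (437,150)/(425,206), and the cup, tape, tube and driver between them. Three things could be the lid: grey (206,221), purple (182,352) and yellow (402,281). Grey fits, because it sits on the white tub and the other two are named look-alikes. Next I'll confirm that in a crop and measure.

Run:
```python
from h import *
import pickle
d=pickle.load(open('d.pkl','rb'))
im=d['top']; P=im['P']; f=im['frame']
def rect(m,lab):
    q=P[m][:,:2]; r=cv2.minAreaRect((q*1000).astype(np.float32)); print(lab,m.sum(),np.round(r,1) if 0 else r, 'z',np.median(P[m][:,2]))
v,u=np.mgrid[:480,:640]
box=lambda a,b,c,e:(u>=a)&(u<=c)&(v>=b)&(v<=e)
z=P[...,2]
rect(box(155,180,255,262)&(z>.058)&(z<.074),'lid')
dark=f.max(-1)<60
rect(box(185,185,225,250)&(z>.095)&(z<.115),'tabs+block')
t=box(185,185,225,250)&dark&(z>.09)
print('tabs mean',P[t].mean(0),t.sum())
rect(box(370,80,500,215)&(z>.15)&(z<.18),'cabinet')
h=box(395,190,458,216)&(z>.12)&(z<.16)&(f.min(-1)>100)
rect(h,'handle'); 
for n,b in dict(cup=(225,160,250,190),tube=(285,140,308,175),clamp=(185,265,218,292),bottle=(410,88,442,125),box=(178,125,232,178)).items():
    m=box(*b)&(z>.008); rect(m,n); print(np.nanmax(z[m]))
c=cv2.resize(f[170:270,150:260,::-1],None,fx=5,fy=5,interpolation=2); cv2.imwrite('pics/crop1.png',c)
```

```text
lid 3813 ((539.0758056640625, 263.1211242675781), (195.4246826171875, 192.9349822998047), 1.2987635135650635) z 0.06723004695731749
tabs+block 192 ((523.638427734375, 262.1066589355469), (39.32154846191406, 60.017189025878906), 88.7644271850586) z 0.09956605827677922
tabs mean [0.52103051 0.26083578 0.09943539] 91
cabinet 10015 ((732.8717041015625, -307.3670349121094), (261.5632629394531, 306.7099914550781), 86.81475067138672) z 0.1641625772734958
handle 193 ((603.156982421875, -283.15582275390625), (142.81756591796875, 41.93037796020508), 86.3284912109375) z 0.1465239898399171
cup 402 ((660.2171020507812, 212.82754516601562), (85.02542877197266, 47.333370208740234), 49.82262420654297) z 0.03302277265210907
0.08551996243094662
tube 430 ((721.64599609375, 47.664146423339844), (92.73286437988281, 55.980934143066406), 10.275951385498047) z 0.07435827922462446
0.126227065250073
clamp 277 ((376.98089599609375, 259.7542724609375), (63.48490905761719, 80.32492065429688), 0.8687095046043396) z 0.014664182400799142
0.025741076980166477
bottle 1174 ((838.6170654296875, -269.6244201660156), (105.88368225097656, 83.28120422363281), 2.6015422344207764) z 0.17023565161014187
0.2481200638784311
box 2546 ((718.0795288085938, 294.15594482421875), (177.45468139648438, 145.2032012939453), 9.28929615020752) z 0.08362145879101146
0.10752104777023153
```

View pics/crop1.png

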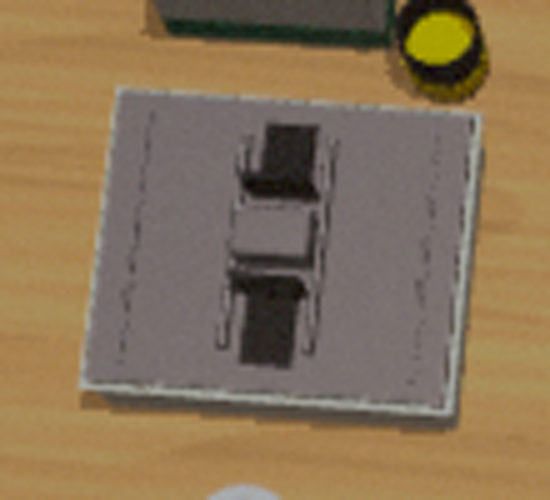

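The crop confirms it: the grey plate on the white tub, with one black tab either side of a grey block at about (206,217) in the full image. The tabs are in line with x. Now I'll refine the yaw and go above it.

Run:
```python
from h import *
import pickle
d=pickle.load(open('d.pkl','rb')); im=d['top']
c=[ray(im,150+a/5,170+b/5,.066)[:2] for a,b in [(118,88),(482,115),(452,412),(82,388)]]
c=np.array(c); print(c.round(3), c.mean(0))
e=c[0]-c[1]; g=c[0]-c[3]; e2=c[3]-c[2]; g2=c[1]-c[2]
for q in (e,e2,g,g2): print(np.linalg.norm(q),np.arctan2(q[1],q[0]))
print(rel([*c.mean(0),.26]))
a=ray(im,398,206,.148);b=ray(im,455,210,.148);print('handle',a,b)
for n,p in dict(free=(300,290),yellow=(402,281),driver=(306,190),clampc=(200,279)).items(): print(n,ray(im,*p,0.01))
```

```text
[[0.6   0.356]
 [0.603 0.166]
 [0.445 0.164]
 [0.44  0.353]] [0.5220027  0.25973084]
0.18997853277238336 1.5862196314112296
0.18883777443719973 1.5967909684631558
0.15993644438137242 0.023512884995484998
0.15793504488626062 0.016325541252484338
[-40.9  -10.89  -1.07]
handle [ 0.57954077 -0.21740702  0.148     ] [ 0.58227604 -0.35690707  0.148     ]
free [0.37105577 0.00524163 0.01      ]
yellow [ 0.4190509  -0.25771465  0.01      ]
driver [0.64299091 0.01475521 0.01      ]
clampc [0.37594416 0.26773202 0.01      ]
```

```bash
python3 -m handwheel '-40.9 -10.9 0 1.22 100;-40.9 -10.9 0 1.22 100;-40.9 -10.9 0 1.22 100;-40.9 -10.9 0 1.22 100;-40.9 -10.9 0 1.22 100;-40.9 -10.9 0 1.22 100;-40.9 -10.9 0 1.22 100;-40.9 -10.9 0 1.22 100;-40.9 -10.9 0 1.22 100;-40.9 -10.9 0 1.22 100' 40 && python3 -m handwheel '0 0 0 0 100;0 0 0 0 100;0 0 0 0 100'
python3 - <<'E'
from h import *
o=robot.get_obs(); print(o['ee_pos'],o['eef_rot'])
im=shot('wrist','w1.png'); print(im['tool_from_camera'].round(3),im['fx'])
import pickle; im['P']=cloud(im); pickle.dump(im,open('w1.pkl','wb'))
E
```

```text
time_s: 1.1
ee_pos: [0.5245, 0.2574, 0.2486]
eef_rot: [-3.14, 0.001, 1.585]
ft_force: [-0.5, 0.1, -0.2]
opening: 0.0856
grasp_force: 0.0
time_s: 1.4
ee_pos: [0.5211, 0.2611, 0.2505]
eef_rot: [-3.141, -0.0, 1.592]
ft_force: [0.1, -0.4, -0.3]
opening: 0.0849
grasp_force: 0.0
[0.52114877 0.26107794 0.25050786] [-3.14142743e+00 -2.13942098e-04  1.59191407e+00]
[[-0.001 -0.948 -0.317  0.081]
 [ 1.    -0.001 -0.001 -0.001]
 [ 0.    -0.317  0.948 -0.124]
 [ 0.     0.     0.     1.   ]] 340.5782103277814
```

View pics/w1.png

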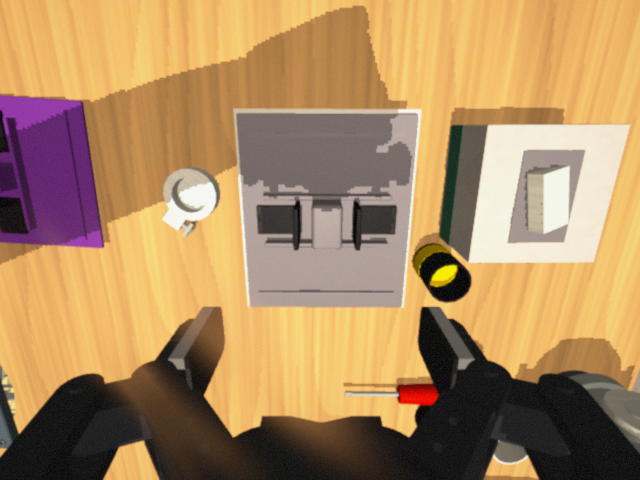

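The wrist view shows the grey lid's corners at about (236,110), (418,110), (406,306) and (248,306), and its tabs at (297,223) and (357,223).

Run:
```python
from h import *
import pickle
im=pickle.load(open('w1.pkl','rb'))
g=im['frame'].astype(int); P=im['P']; v,u=np.mgrid[:480,:640]
m=(P[...,2]>.06)&(P[...,2]<.072)&(u>225)&(u<430)&(v>95)&(v<315)&(v>0)
k=cv2.connectedComponentsWithStats(m.astype(np.uint8))[1:3]; i=1+np.argmax(k[1][1:,4]); mm=k[0]==i
r=cv2.minAreaRect((P[mm][:,:2]*1000).astype(np.float32)); print(r)
C=np.array([ray(im,a,b,.066)[:2] for a,b in [(236,110),(418,110),(406,306),(248,306)]]); print(C.round(4),C.mean(0))
t=(g.max(-1)<60)&(u>285)&(u<370)&(v>195)&(v<252)&(P[...,2]>.09); 
for s in (t&(u<325),t&(u>325)): print('tab',np.median(P[s],0),s.sum(),P[s][:,:2].min(0),P[s][:,:2].max(0),P[s][:,2].max())
```

```text
((524.4986572265625, 261.9426574707031), (162.09359741210938, 190.791259765625), 0.9514197111129761)
[[0.4463 0.3546]
 [0.6002 0.3577]
 [0.6086 0.1711]
 [0.4475 0.1679]] [0.52564364 0.26284248]
tab [0.49867114 0.26467494 0.10381649] 253 [0.49515195 0.24528863] [0.50080302 0.27926467] 0.10608464143283608
tab [0.55006859 0.26425146 0.10377779] 286 [0.5481639  0.24567789] [0.55385307 0.28002898] 0.10612262211779444
```

```bash
python3 -m handwheel '0.2 0.35 5 0 100;0.2 0.35 10 0 100;0.2 0.35 13 0 100;0.2 0.35 15.4 0 100;0.2 0.35 15.4 0 100;0.2 0.35 15.4 0 100' 50 && python3 -m handwheel '0 0 0 0 30;0 0 0 0 30;0 0 0 0 30;0 0 0 0 30;0 0 0 0 30;0 0 0 0 30;0 0 0 0 30;0 0 0 0 30' 50
```

```text
time_s: 2.05
ee_pos: [0.525, 0.2626, 0.0967]
eef_rot: [-3.141, 0.0, 1.591]
ft_force: [0.2, -0.1, 0.4]
opening: 0.0853
grasp_force: 0.0
time_s: 2.85
ee_pos: [0.5268, 0.2629, 0.1007]
eef_rot: [3.137, -0.002, 1.59]
ft_force: [-3.2, -1.8, 10.3]
opening: 0.0369
grasp_force: 54.3
```

```bash
python3 -m handwheel '0 0 -0.5 0 20;0 0 -1 0 20;0 0 -2 0 20;0 0 -3 0 20;0 0 -3 0 20;0 0 -3 0 20' 60
python3 - <<'E'
from h import *
im=shot('wrist','w2.png')
E
```

```text
time_s: 3.45
ee_pos: [0.5261, 0.2622, 0.1268]
eef_rot: [3.141, -0.0, 1.59]
ft_force: [-0.3, -0.2, -2.4]
opening: 0.0369
grasp_force: 60.8
```

View pics/w2.png

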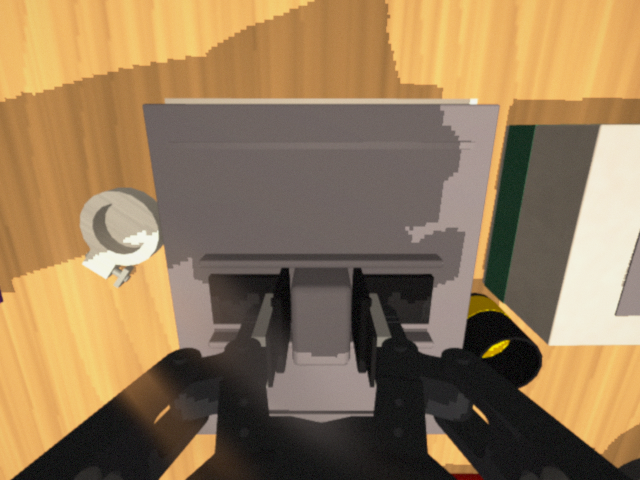

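The lid is held and clear of the rim. I'll lay it on the free bench near (0.38, 0).

```bash
python3 -m handwheel '0 0 -4 0 20;0 0 -8 0 20;-3 -2 -8 0 20;-7 -4 -8 0 20;-11 -6.5 -8 0 20;-15 -9 -8 0 20;-19 -11.5 -8 0 20;-23 -13.5 -7 0 20;-25.9 -15.1 -5 0 20;-25.9 -15.1 -3 0 20' && python3 -m handwheel '0 0 3 0 20;0 0 6 0 20;0 0 8 0 20;0 0 9.5 0 20;0 0 10.5 0 20;0 0 10.8 0 20;0 0 10.8 0 20'
```

```text
time_s: 4.5
ee_pos: [0.3781, -0.0026, 0.1558]
eef_rot: [3.141, 0.002, 1.584]
ft_force: [0.0, 1.1, -2.1]
opening: 0.0366
grasp_force: 61.4
time_s: 5.2
ee_pos: [0.3794, 0.0004, 0.0483]
eef_rot: [-3.141, -0.0, 1.59]
ft_force: [-0.5, -0.3, -2.7]
opening: 0.0366
grasp_force: 61.4
```

```bash
python3 -m handwheel '0 0 0.2 0 20;0 0 0.3 0 20;0 0 0.3 0 20' && python3 -m handwheel '0 0 0 0 50;0 0 0 0 70;0 0 0 0 95;0 0 0 0 95;0 0 0 0 95;0 0 -3 0 95;0 0 -8 0 95;0 0 -13 0 95;0 0 -18 0 95;0 0 -18 0 95'
```

```text
time_s: 5.5
ee_pos: [0.3808, 0.0001, 0.0468]
eef_rot: [3.139, 0.001, 1.59]
ft_force: [-1.4, 0.4, 3.2]
opening: 0.0365
grasp_force: 62.9
time_s: 6.5
ee_pos: [0.3836, -0.0004, 0.2335]
eef_rot: [3.127, 0.003, 1.59]
ft_force: [0.5, -0.1, -0.5]
opening: 0.0812
grasp_force: 0.0
```

```bash
python3 -m handwheel '-5 3 -3 0 95;-10 5 -5 0 95;-14 7 -5 0 95;-18 9 -5 0 60;-22 11 -5 0 40;-26 13 -5 0 35;-29.3 15 -5 0 35;-29.3 15 -5 0 35;-29.3 15 -5 0 35;-29.3 15 -5 0 35'
python3 - <<'E'
from h import *
im=shot('wrist','w3.png'); P=cloud(im); f=im['frame']
import pickle; im['P']=P; pickle.dump(im,open('w3.pkl','wb'))
m=(P[...,2]>.135)&(P[...,2]<.156)&(f.min(-1)>90)
q=P[m]; print(m.sum(), q.min(0),q.max(0)); print(cv2.minAreaRect((q[:,:2]*1000).astype(np.float32)))
print(T().round(3))
E
```

```text
time_s: 7.5
ee_pos: [0.5349, -0.289, 0.2755]
eef_rot: [-3.141, -0.0, 1.59]
ft_force: [-0.9, -0.4, 0.2]
opening: 0.0296
grasp_force: 0.0
2495 [ 0.58012014 -0.54350266  0.1416115 ] [ 0.6947151  -0.24556614  0.15063248]
((626.2024536132812, -397.450927734375), (65.15066528320312, 312.35418701171875), 13.676243782043457)
[[-0.02   1.     0.001  0.535]
 [ 1.     0.02  -0.    -0.289]
 [-0.     0.001 -1.     0.276]
 [ 0.     0.     0.     1.   ]]
```

View pics/w3.png

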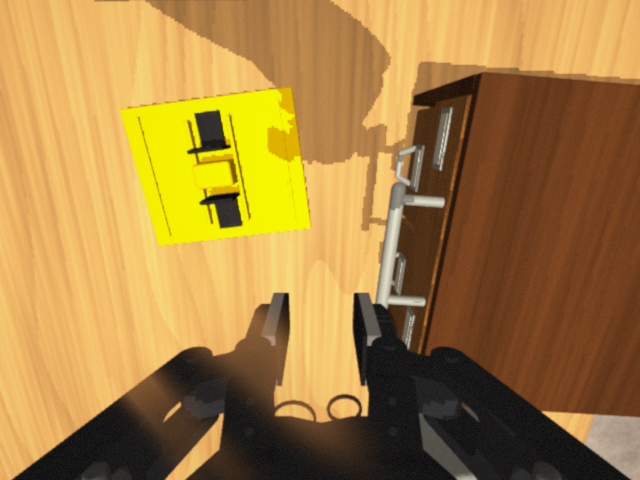

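The wrist view shows the handle bar running from (398,187) to (384,303), with its posts at (420,202) and (405,300). The cabinet's top front edge runs from (484,73) to about (437,310).

Run:
```python
from h import *
import pickle
im=pickle.load(open('w3.pkl','rb')); P=im['P'];f=im['frame']
for p in [(398,187),(384,303)]: print('bar',ray(im,*p,.146).round(4), P[p[1],p[0]])
for p in [(484,73),(437,310)]: print('edge',ray(im,*p,.165).round(4))
v,u=np.mgrid[:480,:640]
m=(P[...,2]>.137)&(P[...,2]<.156)&(f.min(-1)>90)&(u>375)&(u<406)&(v>180)&(v<310)
q=P[m]; r=cv2.minAreaRect((q[:,:2]*1000).astype(np.float32)); print(r,q.min(0),q.max(0),m.sum())
c=(P[...,2]>.158)&(P[...,2]<.172)&(u>400);
```

```text
bar [ 0.5905 -0.249   0.146 ] [ 0.58987003 -0.24854736  0.14853647]
bar [ 0.5875 -0.346   0.146 ] [ 0.58680588 -0.34432928  0.14909378]
edge [ 0.6333 -0.1739  0.165 ]
edge [ 0.625 -0.341  0.165]
((590.248779296875, -297.8921203613281), (24.381031036376953, 104.52607727050781), 3.3008270263671875) [ 0.58042949 -0.35022828  0.1416115 ] [ 0.60493544 -0.24556614  0.15063248] 1827
```

```bash
python3 -m handwheel '-1 5.5 0 0.07 35;-1 5.5 4 0.07 35;-1 5.5 8 0.07 35;-1 5.5 11 0.07 35;-1 5.5 13.2 0.07 35;-1 5.5 13.2 0.07 35;-1 5.5 13.2 0.07 35;-1 5.5 13.2 0.07 0;-1 5.5 13.2 0.07 0;-1 5.5 13.2 0.07 0' 30 && python3 -m handwheel '0 0 0 0 0;0 0 0 0 0;0 -2 0 0 0;0 -4 0 0 0;0 -6 0 0 0;0 -8 0 0 0;0 -10 0 0 0;0 -12 0 0 0;0 -14 0 0 0;0 -14.7 0 0 0' 30
```

```text
time_s: 8.55
ee_pos: [0.5905, -0.2982, 0.1448]
eef_rot: [3.14, -0.0, 1.52]
ft_force: [-1.8, 2.4, 4.1]
opening: 0.01
grasp_force: 29.4
time_s: 9.55
ee_pos: [0.4434, -0.2902, 0.1447]
eef_rot: [3.139, -0.002, 1.52]
ft_force: [2.9, 5.4, 5.5]
opening: 0.0095
grasp_force: 30.7
```

```bash
python3 -m handwheel '0 -0.3 0 0 0;0 -0.3 0 0 33;0 -0.3 0 0 33;0 -0.3 0 0 33;0 -0.3 -4 0 33;0 -0.3 -8 0 33;0 -0.3 -12 0 33;-5 5 -14 0 60;-8 9 -15 0 90;-8 9 -15 0 90' 30 && python3 -m handwheel '0 0 0 0 90;0 0 0 0 90'
python3 - <<'E'
from h import *
im=shot('wrist','w4.png'); P=cloud(im); f=im['frame']
import pickle; im['P']=P; pickle.dump(im,open('w4.pkl','wb'))
print(T()[:3,3])
E
```

```text
time_s: 10.55
ee_pos: [0.5314, -0.3783, 0.2929]
eef_rot: [3.14, 0.002, 1.519]
ft_force: [0.3, 0.9, 0.1]
opening: 0.0707
grasp_force: 0.0
time_s: 10.75
ee_pos: [0.5294, -0.3761, 0.2916]
eef_rot: [-3.139, -0.002, 1.52]
ft_force: [0.3, -0.4, 0.2]
opening: 0.0771
grasp_force: 0.0
[ 0.52902684 -0.37550926  0.29246249]
```

View pics/w4.png

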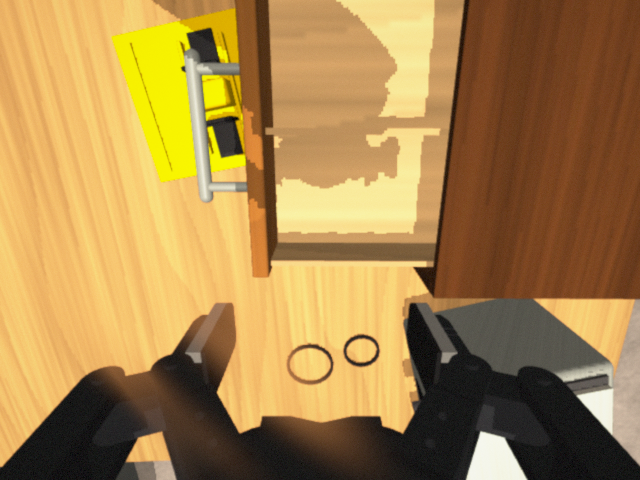

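The drawer is open: its front runs down the column at u≈255–272, the divider is at v≈130 (u 270–440), and both compartments are empty.

Run:
```python
from h import *
import pickle
im=pickle.load(open('w4.pkl','rb')); P=im['P']
for p in [(330,80),(330,200),(300,128),(350,129),(420,131),(260,200),(252,60)]: print(p,P[p[1],p[0]].round(4))
for p in [(275,240),(272,150),(268,60)]: print('front inner top',ray(im,*p,.153).round(4))
print('side top', ray(im,350,262,.153).round(4))
```

```text
(330, 80) [ 0.5421 -0.2563  0.0909]
(330, 200) [ 0.5374 -0.3618  0.0904]
(300, 128) [ 0.5159 -0.2945  0.1355]
(350, 129) [ 0.5548 -0.2973  0.1362]
(420, 131) [ 0.6094 -0.3016  0.1359]
(260, 200) [ 0.482  -0.3461  0.1531]
(252, 60) [ 0.4869 -0.2482  0.1522]
front inner top [ 0.4905 -0.3795  0.153 ]
front inner top [ 0.495 -0.309  0.153]
front inner top [ 0.4981 -0.2489  0.153 ]
side top [ 0.5508 -0.4019  0.153 ]
```

```bash
python3 -m handwheel '5 0 -1 0 90;10 -1 -1 0 90;15 -1 -1 0 90;20 -1 -1 0 90;25 -2 -1 0 90;30 -2 -1 0 90;35 -2 -1 0 90;40 -3 -1 0 90;45 -3 -1 -0.07 90;50 -3.2 -1 -0.07 90' && python3 -m handwheel '5 -0.3 0 0 90;10 -0.3 0 0 90;13.5 -0.3 0 0 90;13.5 -0.3 0 0 90;13.5 -0.3 0 0 90'
python3 - <<'E'
from h import *
im=shot('wrist','w5.png'); P=cloud(im); f=im['frame']
import pickle; im['P']=P; pickle.dump(im,open('w5.pkl','wb'))
print(T()[:3,3])
E
```

```text
time_s: 11.8
ee_pos: [0.5209, 0.1235, 0.3043]
eef_rot: [3.14, 0.0, 1.591]
ft_force: [1.0, 0.2, -0.3]
opening: 0.0767
grasp_force: 0.0
time_s: 12.3
ee_pos: [0.5158, 0.2568, 0.3037]
eef_rot: [3.141, 0.001, 1.592]
ft_force: [-0.2, -0.5, -0.1]
opening: 0.0769
grasp_force: 0.0
[0.51625858 0.25590416 0.30384089]
```

View pics/w5.png

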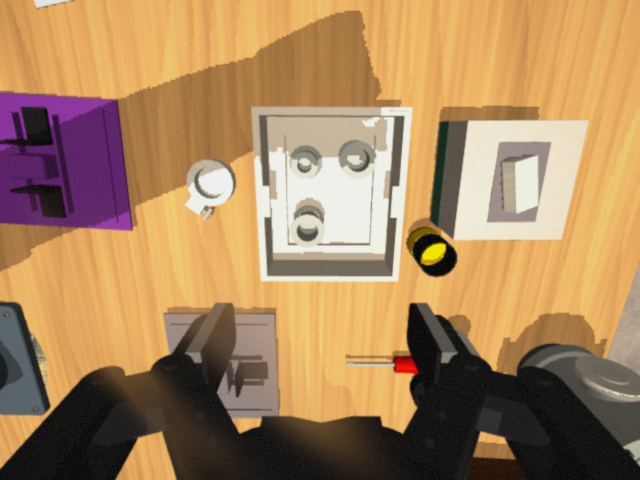

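The tub holds three fittings, at about (305,162), (357,155) and (307,228). I'll classify them by height and top diameter.

Run:
```python
from h import *
import pickle
im=pickle.load(open('w5.pkl','rb')); P=im['P']; f=im['frame']; v,u=np.mgrid[:480,:640]
for a,b in [(305,162),(357,155),(307,228)]:
    m=((u-a)**2+(v-b)**2<26**2)&(P[...,2]>.034)&(P[...,2]<.058)
    zt=np.percentile(P[m][:,2],90); t=m&(P[...,2]>zt-.006); q=P[t][:,:2]
    (cx,cy),r=cv2.minEnclosingCircle((q*1000).astype(np.float32)); e=cv2.minAreaRect((q*1000).astype(np.float32))
    print((a,b),t.sum(),'top z',zt.round(4),'c',round(cx,1),round(cy,1),'d',2*r,e[0],e[1],'c2',np.round(((q.min(0)+q.max(0))/2),4))
C=np.array([ray(im,*p,.064)[:2] for p in [(251,107),(412,107),(399,281),(261,281)]]);print(C.round(3),C.mean(0))
cv2.imwrite('pics/crop2.png',cv2.resize(f[95:295,235:425,::-1],None,fx=3,fy=3,interpolation=2))
```

```text
(305, 162) 420 top z 0.0454 c 494.7 297.2 d 29.87061882019043 (494.9773864746094, 297.4187316894531) (29.026683807373047, 29.283292770385742) c2 [0.4952 0.297 ]
(357, 155) 683 top z 0.0534 c 553.3 304.6 d 39.76522445678711 (553.3327026367188, 304.2677307128906) (38.02190399169922, 39.022796630859375) c2 [0.5533 0.3042]
(307, 228) 588 top z 0.0533 c 498.8 224.0 d 40.151466369628906 (498.7841796875, 224.07659912109375) (38.05268859863281, 39.423301696777344) c2 [0.4989 0.224 ]
[[0.443 0.355]
 [0.603 0.359]
 [0.608 0.169]
 [0.446 0.165]] [0.52524123 0.26205983]
```

View pics/crop2.png

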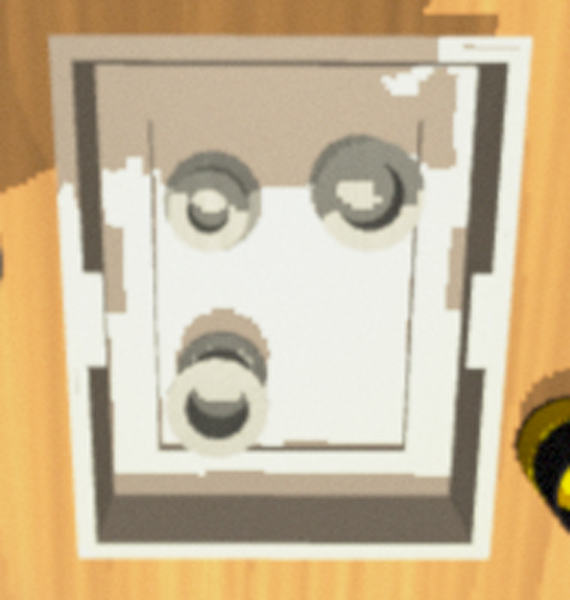

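The crop confirms it: the small-topped fitting at (305,162) is a reducer (top z 45 mm, 30 mm across), and the other two are nipples (53 mm, 40 mm). First nipple A, with the jaws along y.

```bash
python3 -m handwheel '4.7 3.8 8 -1.56 62;4.7 3.8 8 -1.56 62;4.7 3.8 8 -1.56 62;4.7 3.8 8 -1.56 62;4.7 3.8 8 -1.56 62;4.7 3.8 8 -1.56 62;4.7 3.8 8 -1.56 62;4.7 3.8 8 -1.56 62;4.7 3.8 8 -1.56 62;4.7 3.8 8 -1.56 62' 80 && python3 -m handwheel '0 0 0 0 62;0 0 0 0 62;0 0 0 0 62;0 0 0 0 62'
python3 - <<'E'
from h import *
print(rel([.5533,.304,.045]),T()[:3,3], robot.get_obs()['eef_rot'])
E
```

```text
time_s: 13.35
ee_pos: [0.5546, 0.3019, 0.224]
eef_rot: [-3.141, 0.001, 3.093]
ft_force: [-0.1, 0.4, 0.9]
opening: 0.0526
grasp_force: 0.0
time_s: 13.75
ee_pos: [0.5544, 0.3038, 0.2234]
eef_rot: [-3.142, 0.0, 3.088]
ft_force: [0.7, 0.5, -0.2]
opening: 0.0529
grasp_force: 0.0
[ 0.11  0.02 17.84] [0.55439464 0.30375599 0.22343256] [-3.14155485e+00  1.05259363e-04  3.08799972e+00]
```

```bash
python3 -m handwheel '0.1 0 5 0 62;0.1 0 10 0 62;0.1 0 14 0 62;0.1 0 16.5 0 62;0.1 0 17.8 0 62;0.1 0 17.8 0 62;0.1 0 17.8 0 62;0.1 0 17.8 0 20;0.1 0 17.8 0 20;0.1 0 17.8 0 20' 80 && python3 -m handwheel '0 0 0 0 20;0 0 -1 0 20;0 0 -3 0 20;0 0 -7 0 20;0 0 -11 0 20;0 0 -15 0 20;0 0 -17 0 20;0 0 -17 0 20'
```

```text
time_s: 14.75
ee_pos: [0.5554, 0.3052, 0.0487]
eef_rot: [3.139, 0.005, 3.09]
ft_force: [-0.2, 0.5, 6.8]
opening: 0.0362
grasp_force: 79.1
time_s: 15.55
ee_pos: [0.5553, 0.305, 0.2207]
eef_rot: [3.138, 0.008, 3.09]
ft_force: [0.4, 0.7, -1.4]
opening: 0.0363
grasp_force: 80.1
```

```bash
python3 -m handwheel '0 -3 -3 0 20;-1 -7 -4 0 20;-1 -12 -4 0 20;-1 -17 -4 0 20;-1 -22 -4 0 20;-2 -27 -4 0 20;-2 -32 -4 0 20;-3 -37 -4 0 20;-4 -42 -4 0 20;-5 -47 -4 0 20' && python3 -m handwheel '-0.8 -4 0 0 20;-1.6 -7.5 0 0 20;-1.6 -7.5 0 0 20;-1.6 -7.5 0 0 20'
python3 - <<'E'
from h import *
print(rel([.593,-.2433,.138]),T()[:3,3])
E
```

```text
time_s: 16.55
ee_pos: [0.5774, -0.1656, 0.2528]
eef_rot: [3.14, -0.003, 3.09]
ft_force: [1.4, 0.6, -1.7]
opening: 0.0362
grasp_force: 80.3
time_s: 16.95
ee_pos: [0.5895, -0.24, 0.2523]
eef_rot: [3.139, -0.004, 3.088]
ft_force: [0.5, 1.4, -2.2]
opening: 0.0361
grasp_force: 80.4
[-0.42 -0.34 11.43] [ 0.58947217 -0.24000179  0.25234248]
```

```bash
python3 -m handwheel '-0.4 -0.3 4 0 20;-0.4 -0.3 8 0 20;-0.4 -0.3 10.5 0 20;-0.4 -0.3 11.4 0 20;-0.4 -0.3 11.4 0 20;-0.4 -0.3 11.4 0 20' && python3 -m handwheel '0 0 0 0 45;0 0 0 0 58;0 0 0 0 58;0 0 0 0 58;0 0 -3 0 58;0 0 -7 0 58;0 0 -11 0 62;0 5 -12 0 62;0 10 -12 0 62;0 15 -12 0 62'
```

```text
time_s: 17.55
ee_pos: [0.595, -0.2423, 0.1429]
eef_rot: [-3.141, 0.002, 3.091]
ft_force: [0.5, -0.8, -0.9]
opening: 0.0366
grasp_force: 80.4
time_s: 18.55
ee_pos: [0.6026, -0.0932, 0.263]
eef_rot: [-3.141, 0.003, 3.088]
ft_force: [0.8, -0.6, -0.8]
opening: 0.0529
grasp_force: 0.0
```

```bash
python3 -m handwheel '2 5 0 0 62;4 10 0 0 62;6 15 0 0 62;8 20 0 0 62;10 25 1 0 62;12 30 2 0 62;12 31.1 3 0 62;12 31.1 3 0 62;12 31.1 3 0 62;12 31.1 3 0 62'
cat > fit.py <<'E'
from h import *
im=shot('wrist','fit.png'); P=cloud(im); M=T()
m=((P[...,2]>.036)&(P[...,2]<.058)&(P[...,0]>.455)&(P[...,0]<.595)&(P[...,1]>.178)&(P[...,1]<.346)).astype(np.uint8)
n,l,s,_=cv2.connectedComponentsWithStats(m)
for i in range(1,n):
    if s[i,4]<200: continue
    q=P[l==i]; q=q[q[:,2]>np.percentile(q[:,2],90)-.006]; (x,y),r=cv2.minEnclosingCircle((q[:,:2]*1000).astype(np.float32))
    print(round(x,1),round(y,1),'d',round(2*r,1),'z',q[:,2].max().round(4),'shift xy',rel([x/1000,y/1000,.045]))
print(M[:3,3])
E
python3 fit.py
```

```text
time_s: 19.55
ee_pos: [0.4989, 0.2221, 0.232]
eef_rot: [-3.141, 0.001, 3.089]
ft_force: [-0.4, -0.1, 0.3]
opening: 0.0529
grasp_force: 0.0
495.7 297.3 d 30.3 z 0.0466 shift xy [ 0.77  7.52 18.71]
499.8 223.7 d 39.9 z 0.0547 shift xy [-0.03  0.19 18.71]
[0.49912234 0.22179545 0.23211847]
```

```bash
python3 -m handwheel '0 0.2 5 0 62;0 0.2 10 0 62;0 0.2 14 0 62;0 0.2 17.5 0 62;0 0.2 18.7 0 62;0 0.2 18.7 0 62;0 0.2 18.7 0 62;0 0.2 18.7 0 20;0 0.2 18.7 0 20;0 0.2 18.7 0 20' 80 && python3 -m handwheel '0 0 0 0 20;0 0 -1 0 20;0 0 -3 0 20;0 0 -7 0 20;0 0 -11 0 20;0 0 -15 0 20;0 0 -19 0 20;0 0 -21 0 20;0 0 -21 0 20'
python3 - <<'E'
from h import *
print(rel([.538,-.240,.140]),T()[:3,3])
E
```

```text
time_s: 20.6
ee_pos: [0.501, 0.2253, 0.048]
eef_rot: [3.14, 0.006, 3.09]
ft_force: [-0.3, -0.1, 6.8]
opening: 0.0364
grasp_force: 79.0
time_s: 21.5
ee_pos: [0.5003, 0.2256, 0.2597]
eef_rot: [3.138, 0.009, 3.09]
ft_force: [-0.2, 1.1, -1.6]
opening: 0.0365
grasp_force: 80.0
[ -6.06 -46.35  11.87] [0.50027308 0.22564301 0.25970663]
```

```bash
python3 -m handwheel '-1 -4 0 0 20;-1 -9 0 0 20;-2 -14 0 0 20;-2 -19 0 0 20;-3 -24 0 0 20;-3 -29 0 0 20;-4 -34 0 0 20;-5 -39 0 0 20;-6 -44 0 0 20;-6.1 -46.4 0 0 20' && python3 -m handwheel '0 0 0 0 20;0 0 0 0 20;0 0 4 0 20;0 0 8 0 20;0 0 11 0 20;0 0 12.2 0 20;0 0 12.2 0 20;0 0 12.2 0 20' && python3 -m handwheel '0 0 0 0 45;0 0 0 0 58;0 0 0 0 58;0 0 0 0 58;0 0 -3 0 58;0 0 -7 0 58;0 0 -11 0 62;0 5 -12 0 62;0 10 -12 0 62;0 15 -12 0 62'
```

```text
time_s: 22.5
ee_pos: [0.5346, -0.245, 0.2514]
eef_rot: [3.141, -0.003, 3.087]
ft_force: [0.5, 0.8, -1.0]
opening: 0.0361
grasp_force: 80.2
time_s: 23.3
ee_pos: [0.5356, -0.2408, 0.1332]
eef_rot: [-3.141, 0.001, 3.091]
ft_force: [-0.7, -1.1, 0.5]
opening: 0.0361
grasp_force: 79.6
time_s: 24.3
ee_pos: [0.5434, -0.092, 0.2534]
eef_rot: [-3.141, 0.002, 3.088]
ft_force: [0.6, 0.5, -1.0]
opening: 0.0528
grasp_force: 0.0
```

```bash
python3 -m handwheel '1 5 -1 0 55;2 10 -1 0 55;3 15 -1 0 55;4 20 -1 0 55;5 25 0 0 55;6 30 1 0 55;6.8 35 1 0 55;6.8 38.6 1 0 55;6.8 38.6 1 0 55;6.8 38.6 1 0 55' && python3 -m handwheel '0 0 0 0 55' && python3 fit.py
```

```text
time_s: 25.3
ee_pos: [0.4946, 0.2969, 0.2418]
eef_rot: [-3.141, -0.001, 3.092]
ft_force: [0.3, -0.2, -0.3]
opening: 0.047
grasp_force: 0.0
time_s: 25.4
ee_pos: [0.4952, 0.2953, 0.2423]
eef_rot: [-3.141, -0.0, 3.089]
ft_force: [0.3, -0.8, 0.4]
opening: 0.0471
grasp_force: 0.0
495.6 297.0 d 30.1 z 0.0467 shift xy [-1.000e-02  2.200e-01  1.975e+01]
[0.49540817 0.29489317 0.24250956]
```

```bash
python3 -m handwheel '0 0.2 5 0 55;0 0.2 10 0 55;0 0.2 15 0 55;0 0.2 18.5 0 55;0 0.2 20.3 0 55;0 0.2 20.3 0 55;0 0.2 20.3 0 55;0 0.2 20.3 0 10;0 0.2 20.3 0 10;0 0.2 20.3 0 10' 80 && python3 -m handwheel '0 0 0 0 10;0 0 -1 0 10;0 0 -3 0 10;0 0 -7 0 10;0 0 -11 0 10;0 0 -15 0 10;0 0 -19 0 10;0 0 -22 0 10;0 0 -22 0 10'
python3 - <<'E'
from h import *
print(rel([.551,-.351,.130]),T()[:3,3])
E
```

```text
time_s: 26.45
ee_pos: [0.4968, 0.2982, 0.0418]
eef_rot: [3.141, 0.004, 3.089]
ft_force: [-0.5, -3.0, 6.5]
opening: 0.0261
grasp_force: 78.1
time_s: 27.35
ee_pos: [0.4972, 0.2994, 0.2661]
eef_rot: [3.136, 0.01, 3.09]
ft_force: [-0.7, 0.6, 0.1]
opening: 0.0261
grasp_force: 78.6
[ -8.58 -64.76  13.33] [0.49720675 0.29943744 0.26607056]
```

```bash
python3 -m handwheel '-1 -5 0 0 10;-1 -10 0 0 10;-2 -15 0 0 10;-2 -20 0 0 10;-3 -25 0 0 10;-3 -30 0 0 10;-4 -35 0 0 10;-5 -40 0 0 10;-6 -45 0 0 10;-7 -50 0 0 10' && python3 -m handwheel '-1 -5 0 0 10;-1.5 -10 0 0 10;-1.6 -14.8 0 0 10;-1.6 -14.8 0 0 10;-1.6 -14.8 0 0 10'
python3 - <<'E'
from h import *
print(rel([.551,-.351,.130]),T()[:3,3],robot.get_obs()['grasp_force'])
E
```

```text
time_s: 28.35
ee_pos: [0.5377, -0.1997, 0.2579]
eef_rot: [3.14, -0.002, 3.09]
ft_force: [1.3, 0.3, -0.7]
opening: 0.026
grasp_force: 78.7
time_s: 28.85
ee_pos: [0.5457, -0.3474, 0.2567]
eef_rot: [3.138, -0.003, 3.088]
ft_force: [-0.2, 0.3, -1.9]
opening: 0.0256
grasp_force: 78.8
[-0.58 -0.37 12.67] [ 0.54574121 -0.3474187   0.2567054 ] 78.83242964744568
```

Place it, back off, and look at the drawer.

```bash
python3 -m handwheel '-0.4 -0.3 4 0 10;-0.4 -0.3 8 0 10;-0.4 -0.3 11 0 10;-0.4 -0.3 12.8 0 10;-0.4 -0.3 12.8 0 10;-0.4 -0.3 12.8 0 10' && python3 -m handwheel '0 0 0 0 30;0 0 0 0 50;0 0 0 0 50;0 0 0 0 50;0 0 -3 0 50;0 0 -7 0 50;0 0 -11 0 62;2 2 -16 0 62;5 5 -18 0 62;5 5 -18 0 62' && python3 -m handwheel '0 0 0 0 62;0 0 0 0 62'
python3 - <<'E'
from h import *
im=shot('wrist','w6.png'); P=cloud(im); import pickle; im['P']=P; pickle.dump(im,open('w6.pkl','wb')); print(T()[:3,3])
E
```

```text
time_s: 29.45
ee_pos: [0.5505, -0.348, 0.1313]
eef_rot: [3.141, -0.001, 3.092]
ft_force: [0.1, -0.0, -0.5]
opening: 0.0261
grasp_force: 85.7
time_s: 30.45
ee_pos: [0.5022, -0.2957, 0.3189]
eef_rot: [-3.137, 0.008, 3.091]
ft_force: [0.0, 0.9, 0.2]
opening: 0.053
grasp_force: 0.0
time_s: 30.65
ee_pos: [0.5032, -0.2979, 0.3102]
eef_rot: [3.141, -0.001, 3.09]
ft_force: [-0.6, -0.9, 0.6]
opening: 0.0528
grasp_force: 0.0
[ 0.50314919 -0.29793386  0.30938631]
```

View pics/w6.png

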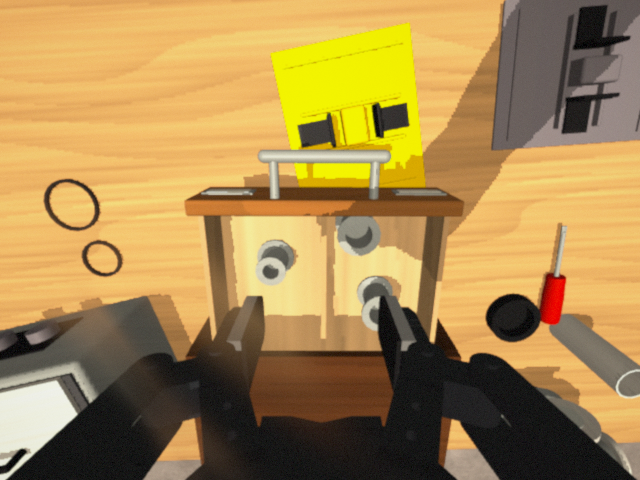

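The drawer shows both nipples standing in the left compartment at (358,233) and (375,300), and the reducer in the right one at (270,265). Now I'll push the bar with closed fingers.

```bash
python3 -m handwheel '4 0.5 0 0 0;8 0.5 0 0 0;10.3 0.5 0 0 0;10.3 0.5 4 0 0;10.3 0.5 8 0 0;10.3 0.5 12 0 0;10.3 0.5 15 0 0;10.3 0.5 16.2 0 0;10.3 0.5 16.2 0 0;10.3 0.5 16.2 0 0' && python3 -m handwheel '-1 0 0 0 0;-2 0 0 0 0;-3 0 0 0 0;-4 0 0 0 0;-5 0 0 0 0;-6 0 0 0 0;-7 0 0 0 0;-8 0 0 0 0;-9 0 0 0 0;-10 0 0 0 0' && python3 -m handwheel '-1 0 0 0 0;-2 0 0 0 0;-3 0 0 0 0;-4 0 0 0 0;-5 0 0 0 0;-5.7 0 0 0 0;-6.4 0 0 0 0;-6.4 0 0 0 0'
```

```text
time_s: 31.7
ee_pos: [0.4009, -0.2877, 0.15]
eef_rot: [-3.141, 0.0, 3.09]
ft_force: [0.4, 0.3, 1.1]
opening: -0.0001
grasp_force: 0.0
time_s: 32.7
ee_pos: [0.5011, -0.2924, 0.1492]
eef_rot: [-3.141, -0.0, 3.09]
ft_force: [-1.8, -0.7, 1.4]
opening: -0.0002
grasp_force: 1.0
time_s: 33.5
ee_pos: [0.5655, -0.2952, 0.1491]
eef_rot: [3.141, 0.001, 3.091]
ft_force: [-1.0, -0.8, -0.1]
opening: -0.0
grasp_force: 0.0
```

```bash
python3 -m handwheel '-0.4 0 0 0 0;-0.8 0 0 0 0;-1.1 0 0 0 0;-1.1 0 0 0 0'
```

```text
time_s: 33.9
ee_pos: [0.5744, -0.2958, 0.1491]
eef_rot: [3.141, -0.002, 3.09]
ft_force: [-4.1, 1.5, 1.2]
opening: -0.0003
grasp_force: 2.0
```

```bash
python3 -m handwheel '-0.3 0 0 0 0;-0.6 0 0 0 0;-0.8 0 0 0 0;-0.8 0 0 0 0'
```

```text
time_s: 34.3
ee_pos: [0.5749, -0.2958, 0.1492]
eef_rot: [3.141, -0.018, 3.088]
ft_force: [-21.6, 3.7, 9.9]
opening: -0.0003
grasp_force: 10.9
```

The drawer is against its stop. Back off, then look at the lid.

```bash
python3 -m handwheel '2 0 0 0 0;4 0 0 0 0;4 0 -5 0 20;4 0 -9 0 40;4 0 -13 0 60;8 5 -13 0 60;12 10 -13 0 60;14 15 -13 0 60;16 20 -13 0 60;18 25 -13 0 90' && python3 -m handwheel '1 3 0 0.75 90;1 3.5 0 1.5 90;1 3.5 0 1.5 90;1 3.5 0 1.5 90;1 3.5 0 1.5 90;1 3.5 0 1.5 90;1 3.5 0 1.5 90;1 3.5 0 1.5 90;1 3.5 0 1.5 90;1 3.5 0 1.5 90' && python3 -m handwheel '0 0 0 0 95;0 0 0 0 95;0 0 0 0 95'
cat > lid.py <<'E'
from h import *
im=shot('wrist','w7.png'); P=cloud(im); f=im['frame'].astype(int)
t=(f.max(-1)<70)&(P[...,2]>.036)&(P[...,2]<.060)&(abs(P[...,0]-.38)<.1)&(abs(P[...,1])<.1)
q=P[t]; print(t.sum(),q.min(0),q.max(0))
r=cv2.minAreaRect((q[:,:2]*1000).astype(np.float32)); print(r)
pl=(P[...,2]>.008)&(P[...,2]<.020)&(abs(P[...,0]-.38)<.12)&(abs(P[...,1])<.13)
n,l,s,_=cv2.connectedComponentsWithStats(pl.astype(np.uint8)); i=1+np.argmax(s[1:,4]); q=P[l==i]
print('plate',cv2.minAreaRect((q[:,:2]*1000).astype(np.float32)))
print(T()[:3,3],robot.get_obs()['eef_rot'])
E
python3 lid.py
```

```text
time_s: 35.3
ee_pos: [0.4293, -0.0727, 0.2798]
eef_rot: [3.141, 0.004, 3.089]
ft_force: [2.0, 0.7, 0.8]
opening: 0.0645
grasp_force: 0.0
time_s: 36.3
ee_pos: [0.4222, -0.0385, 0.2798]
eef_rot: [3.138, -0.0, 1.584]
ft_force: [0.1, -0.4, 0.9]
opening: 0.0764
grasp_force: 0.0
time_s: 36.6
ee_pos: [0.4215, -0.0386, 0.2795]
eef_rot: [3.141, -0.0, 1.592]
ft_force: [-0.5, 0.1, -0.6]
opening: 0.0807
grasp_force: 0.0
378 [ 0.34861143 -0.01812426  0.03615175] [0.40734875 0.01721861 0.05228401]
((377.95361328125, -0.2889690399169922), (58.479766845703125, 34.6401481628418), 1.2366118431091309)
plate ((377.76983642578125, -1.0958328247070312), (154.4972686767578, 183.2047882080078), 1.006305456161499)
[ 0.42143067 -0.03861656  0.2794254 ] [ 3.14091096e+00 -3.21438308e-06  1.59145451e+00]
```

View pics/w7.png

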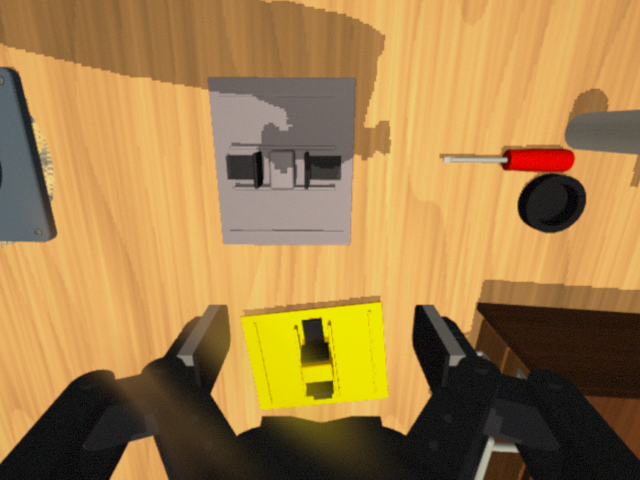

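The lid lies where I put it: tabs at (259,168) and (308,168), centre (0.378, −0.0005), yaw 0.02. Now I'll grip the tabs.

```bash
python3 -m handwheel '3.9 -4.3 3 0 100;3.9 -4.3 8 0 100;3.9 -4.3 13 0 100;3.9 -4.3 17 0 100;3.9 -4.3 20 0 100;3.9 -4.3 22 0 100;3.9 -4.3 23.3 0 100;3.9 -4.3 23.3 0 100;3.9 -4.3 23.3 0 100' 60 && python3 -m handwheel '0 0 0 0 20;0 0 0 0 20;0 0 0 0 20;0 0 0 0 20;0 0 0 0 20;0 0 0 0 20;0 0 0 0 20' 60 && python3 -m handwheel '0 0 -3 0 20;0 0 -7 0 20;0 0 -11 0 20;0 0 -13 0 20;0 0 -13 0 20;0 0 -13 0 20'
```

```text
time_s: 37.55
ee_pos: [0.3782, -0.0006, 0.0472]
eef_rot: [3.14, 0.0, 1.59]
ft_force: [2.0, 0.4, 0.7]
opening: 0.0858
grasp_force: 0.0
time_s: 38.25
ee_pos: [0.3795, -0.0008, 0.0499]
eef_rot: [3.137, 0.001, 1.59]
ft_force: [-2.8, 0.9, 12.9]
opening: 0.0367
grasp_force: 61.2
time_s: 38.85
ee_pos: [0.3773, -0.0004, 0.1757]
eef_rot: [-3.141, -0.0, 1.59]
ft_force: [-0.4, 0.5, -3.3]
opening: 0.036
grasp_force: 63.4
```

```bash
python3 -m handwheel '0 0 -4 0 20;3 2 -5 0 20;7 4 -5 0 20;11 6 -5 0 20;15 8.5 -5 0 20;19 11 -5 0 20;23 13.5 -5 0 20;26 15.4 -5 0 20;26 15.4 -5 0 20;26 15.4 -5 0 20' && python3 -m handwheel '0 0 2 0 20;0 0 5 0 20;0 0 7 0 20;0 0 7 0 20;0 0 7 0 20'
python3 - <<'E'
from h import *
print(rel([.526,.2625,.104]),T()[:3,3],robot.get_obs()['eef_rot'])
im=shot('wrist','w8.png')
E
```

```text
time_s: 39.85
ee_pos: [0.5251, 0.2624, 0.2223]
eef_rot: [-3.135, 0.003, 1.591]
ft_force: [-0.6, -0.3, -2.2]
opening: 0.0362
grasp_force: 63.4
time_s: 40.35
ee_pos: [0.5255, 0.2612, 0.1557]
eef_rot: [-3.139, 0.001, 1.589]
ft_force: [-0.3, -0.8, -2.0]
opening: 0.0362
grasp_force: 63.4
[0.14 0.07 5.17] [0.52545347 0.26118805 0.155735  ] [-3.13941982e+00  9.56377097e-04  1.58866950e+00]
```

View pics/w8.png

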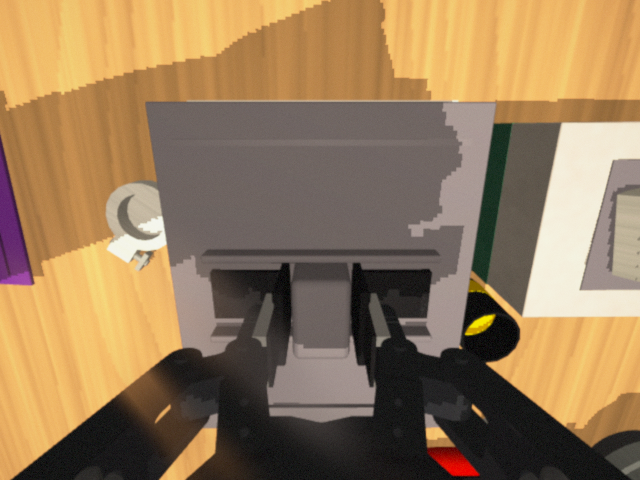

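The lid sits in the hand as it did when lifted, with its top corners at (147,102) and (495,102). Lower it.

```bash
python3 -m handwheel '0.1 0.1 1.5 0 20;0.1 0.1 3 0 20;0.1 0.1 4 0 20;0.1 0.1 4.6 0 20;0.1 0.1 4.9 0 20;0.1 0.1 5.1 0 20;0.1 0.1 5.1 0 20;0.1 0.1 5.1 0 20'
```

```text
time_s: 41.2
ee_pos: [0.5279, 0.2636, 0.1059]
eef_rot: [3.141, -0.0, 1.59]
ft_force: [0.1, -0.3, -3.8]
opening: 0.0363
grasp_force: 63.4
```

```bash
python3 -m handwheel '-0.1 -0.15 0.1 0 20;-0.1 -0.15 0.2 0 20;-0.1 -0.15 0.3 0 20;-0.1 -0.15 0.4 0 20;-0.1 -0.15 0.4 0 20'; python3 -m handwheel '0 0 0.2 0 20;0 0 0.4 0 20;0 0 0.4 0 20'
```

```text
time_s: 41.7
ee_pos: [0.5262, 0.2624, 0.1042]
eef_rot: [3.14, -0.0, 1.59]
ft_force: [-4.6, -2.5, 8.8]
opening: 0.036
grasp_force: 65.9
time_s: 42.0
ee_pos: [0.5262, 0.2625, 0.1041]
eef_rot: [3.138, -0.001, 1.59]
ft_force: [-8.7, -4.1, 21.6]
opening: 0.0365
grasp_force: 69.1
```

Contact came at exactly the seated height (grip offset 40 mm above the underside). Release, rise and check.

```bash
python3 -m handwheel '0 0 -0.2 0 20;0 0 -0.2 0 50;0 0 -0.2 0 75;0 0 -0.2 0 100;0 0 -0.2 0 100;0 0 -0.2 0 100;0 0 -3 0 100;0 0 -7 0 100;0 0 -11 0 100;0 0 -15 0 100' && python3 -m handwheel '0 0 0 0 100;0 0 0 0 100;0 0 0 0 100'
python3 - <<'E'
from h import *
im=shot('wrist','w9.png'); P=cloud(im); f=im['frame'].astype(int)
t=(f.max(-1)<70)&(P[...,2]>.09)&(P[...,2]<.112)&(abs(P[...,0]-.525)<.06)&(abs(P[...,1]-.262)<.05)
q=P[t]; print(t.sum(),q.min(0),q.max(0),'tabs span',q[:,0].max()-q[:,0].min())
m=(P[...,2]>.06)&(P[...,2]<.072)&(abs(P[...,0]-.525)<.1)&(abs(P[...,1]-.262)<.11)
n,l,s,_=cv2.connectedComponentsWithStats(m.astype(np.uint8)); i=1+np.argmax(s[1:,4]); q=P[l==i]
print('plate',cv2.minAreaRect((q[:,:2]*1000).astype(np.float32)),np.median(q[:,2]))
A=np.c_[q[:,:2],np.ones(len(q))]; print('tilt',np.linalg.lstsq(A,q[:,2],rcond=None)[0][:2], robot.get_obs()['time_s'])
top=shot('top','top9.png')
cv2.imwrite('pics/c9.png',np.vstack([cv2.resize(im['frame'][80:330,220:440,::-1],(400,455)) ,cv2.resize(top['frame'][60:230,360:520,::-1],(400,145))]))
E
```

```text
time_s: 43.0
ee_pos: [0.5258, 0.2623, 0.2483]
eef_rot: [-3.141, 0.0, 1.59]
ft_force: [0.6, 0.6, 0.5]
opening: 0.0856
grasp_force: 0.0
time_s: 43.3
ee_pos: [0.5255, 0.2622, 0.2457]
eef_rot: [-3.139, 0.001, 1.59]
ft_force: [-0.3, 0.5, -0.9]
opening: 0.0853
grasp_force: 0.0
596 [0.4959239  0.24545924 0.09004013] [0.55452589 0.28254375 0.10625288] tabs span 0.058601991549557364
plate ((524.4785766601562, 261.1263122558594), (162.10552978515625, 192.12403869628906), 0.9087333083152771) 0.06838775421095283
tilt [ 0.00188983 -0.00279646] 43.35
```

View pics/w9.png

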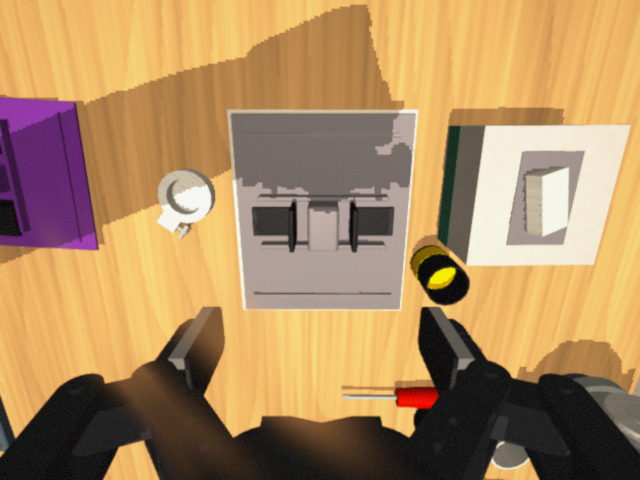

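View pics/top9.png

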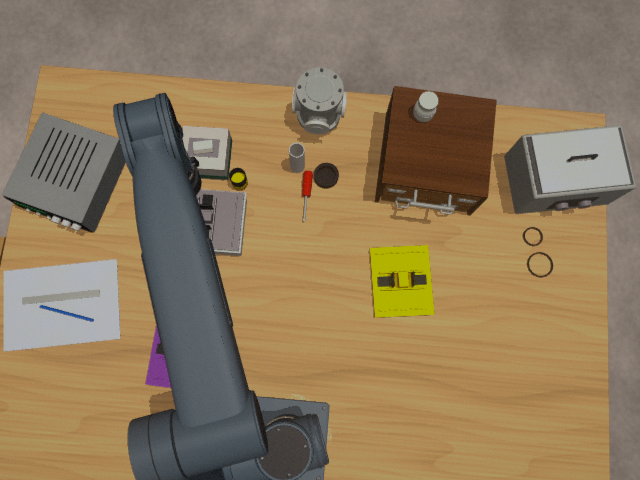

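The wrist view shows the lid seated flat. Its tabs, at (292,225) and (354,225), are 58.6 mm apart, against 58.7 mm before I started. The top view shows the drawer shut, with its handle at (425,206) as at the start, and nothing else moved.

```bash
python3 -c "
from rig import robot; print(robot.finish_job())"
```

```text
the job is handed in; nothing more can be done
None
```

The job is handed in: both nipples went into the left compartment and the one reducer into the right (only three fittings were there), the lid is back on with both tabs sprung out, and the drawer is shut; no verdict came back.

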